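# Shift the section grinder into third gear

## Task

The section grinder stands switched off, its gearstick left in second gear or part way back towards neutral. With the fingertips only, push the stick up to neutral, across the gate to the right, then forward until it is fully home in third, the right-hand forward slot (left, right and forward as seen by someone standing on the robot's side of the machine, at its front). Push gently without gripping or forcing it, do not slip into first or fourth on the way, leave everything else where it stands, and finish with the hand clear.

Things in the scene. Friction and masses are not known exactly. Their poses are not given: they have to be found in the camera images.
- grinder: Section grinder, fixed on the bench: white casing, deck 130 mm high, grinding bowl (276 mm wide, 168 mm high, centre at x = 235 mm) behind the gearstick. Origin on the bench under the gear gate's centre; x = forward (from the machine's front to its bowl, away from the operator), y = operator's left, z up. Casing from x = -100 to 380 and y = -210 to 210 mm.
- gate (a point): Centre of the gate plate's top, 165 mm above the bench; axes as the grinder's. Steel plate 130 (x) by 140 mm (y), 8 mm thick, on a turret. The H cut in it, 15 mm wide: cross channel along y at x = 0 (neutral), slots along x at y = +20 mm (left) and -20 mm (right), ending at x = +29 and -29 mm. Knob's widest part passes 95 mm above it.
- third_slot (a point): Forward end of third, the right-hand forward slot, on the plate's top at gate x = 29, y = -20 mm. First is left forward, second left rear, fourth right rear. One to four small black dots on the plate beyond each slot's end tell the gear.
- gearstick: 10 mm steel stem through the gate with a black pear-shaped knob, 36 mm wide, 50 mm tall. Origin inside the knob on the stem's axis, 4 mm below its widest girth, 20 mm below its top, 30 mm above its foot (20 mm wide). Pivot on the grinder's z axis 195 mm below the origin, 61 mm above the bench. Stays where left; takes about 3 N at the knob. Gate walls stop the stem.
- gear_across (a joint): Swing of the gearstick across the gate, rad: 0 upright, about -0.2 in the left slots (first, second), about +0.2 in the right slots (third, fourth), 0.025 play either way. Positive tips the knob right (grinder's -y): about 39 mm of knob travel from upright to a slot's line.
- gear_forward (a joint): Swing of the gearstick along the slots, rad: 0 neutral, about +0.225 fully home in a forward slot, -0.225 in a rear slot. Positive tips the knob forward (grinder's +x): about 44 mm of knob travel from neutral to a slot's end. Crossing is possible only within about 0.025 of 0.
- lube_bottle: Bystander: small amber glass lubricant bottle, 36 mm in diameter, 72 mm tall, standing loose on the deck to the left of the gate. Origin at the centre of its base.
- specimen_holder: Bystander: round steel specimen holder, 54 mm in diameter, 14 mm thick, with a 20 mm stub on top (26 mm tall in all), lying loose on the deck to the right of the gate. Origin at the centre of its base.
- slide_box: Bystander: closed wooden microscope-slide box 90 x 160 x 35 mm, loose on the bench to the left of the machine. Origin at the centre of its base.

How it is judged:
By the outcome, as a careful person would: the job done as asked, in the order asked, and still so for the second after the job is handed in, with the robot touching nothing.
It also fails if it takes over 67 s, if anything falls off the work surface, if the arm or the gripper's body presses on something with over 40 N, if the wrist force passes 120 N, or if a joint passes its speed limit or range.

## Robot

A 6-joint arm with a two-finger parallel gripper is mounted at the origin on the work surface. World frame = base frame: x ahead of the robot, y to its left, z up, the work surface at z = 0. Lengths are in m, angles in rad, forces in N, time in s.
With the tool pointing down it reaches from about 0.275 to 0.725 m from the base axis. Payload 15.9 kg.
Tool frame: the origin (TCP) lies midway between the tips of the shut fingers; the grasp point (between the pads) lies 19 mm behind it; z points along the fingers, y is the line along which they close (so a half turn about z gives the same grasp; the last joint's range is limited). The gripper opens to 85 mm and grips with 20 to 120 N. Pads are 22 mm wide; open, the fingers measure 114 mm over their backs; the gripper's body (76 mm by 85 mm) begins 54 mm behind the grasp point. The pads swing forward as they close: fully open they stand 13 mm farther back than shut.
Start: joints at [-1.128, 0.213, -0.034, 1.323, 0, 1.571], TCP at [0.214, -0.452, 0.231] pointing down, gripper open.
Joint ranges: [-2.98, 2.98], [-0.74, 1.72], [-1.14, 1.35], [-2.1, 2.04], [-1.57, 1.44], [-3.14, 3.14]. Speed limits (rad/s): [1.89, 1.89, 2.39, 2.57, 3.14, 3.14].

## Interface

Orientations are given as [roll, pitch, yaw] about the fixed x, y, z axes, in that order (R = Rz(yaw) Ry(pitch) Rx(roll)).
In Python, from bench import r gives the robot as it stands.
- The arm moves only by the tool send_rows, never from a script. Its arguments are lists of equal length, an entry for each row: "dp": the shift along the tool's x, y, z in units of 25 mm (1.0 is 25 mm), a list of three; "roll": the turn about the tool's z in units of 6 degrees (1.0 is 6 degrees). A call has 1 to 10 rows; each row is the pose to reach, as a shift and turn from the pose commanded when the call began, along the tool's axes at that moment; what a row does not reach only later rows make up. A row lasts 1/8 s, in which the tool goes at most 62.5 mm and 10.7 degrees, less where a joint would pass 70% of its speed; a pose out of reach is approached as far as the arm can. A call with a gripper value outside its range is refused whole. "claw" is the gripper's target within -1 to 1 (shut at 1, half-way at 0, fully open at -1), set as the call begins (left out, the last holds). The fingers move at their own pace and stop on an object; "force" is the grip in N (left out, the last holds). Time passes only in rows, so rows that repeat a pose let the fingers close. It gives the time, the measured TCP pose, the force, the opening and the grip force at its end, in the units of the state.
- r.read_state(): the state, without advancing time (a new reading comes with each control period).
- r.capture(name): name is "scene" or "side" or "wrist"; returns a dict with "img" (420x560x3 uint8, red, green, blue), "fx", "fy", "cx", "cy" (pixels), "k1" (the pictures are not rectified: a ray, as slopes to the right and down, at radius r is drawn at 1 + k1 r^2 times it, then the intrinsics apply), "rvec" (rotation vector, rad) and "tvec" (3), from world to camera coordinates, as OpenCV has them. Camera axes: x right, y down, z forward; pixel columns grow to the right and rows downward; lengths in m; the calibration is good to about 2 mm. A picture is of the moment at which its call begins. There is no depth.
- r.close_job(): hands the job in; it is judged then, once.
The state is a dict: "time_s": time; "qpos": joint angles; "joint_vel": joint speeds; "joint_efforts": joint torques, N m; "tool_pos": TCP position; "tcp_rot": TCP orientation; "contact_force": force on the tool from outside, world axes, zero at the start; "ft_torque": the same for the moment, N m; "opening": opening from 0.0 (shut) to 1.0 (fully open); "grip_force": force on a finger pad.
Only numpy, scipy, OpenCV 4.12 (cv2) and the standard library are available. Lean on these libraries where they do the work, as an engineer would, in place of code of your own. Each camera call takes 0.05 s, during which the arm holds its last target. There are 200 camera calls.

## Working session

There is one attempt and no reset: what is moved stays moved. The work goes in short steps, Python scripts to look and compute and a tool call to move; the robot and the scene stay as the last step left them, time stands still between calls to the robot, and variables do not carry over. Pictures are saved under pics/ and viewed, at most 10 in all, crops included, and the job is handed in when it is done.

Besides the shell and the picture viewer there is one more tool, called after "Call:" in YAML: its name, and indented under it one key for each argument. send_rows: Moves the arm, as the interface text tells. Its arguments: {"type":"object","properties":{"dp":{"type":"array","items":{"type":"array","items":{"type":"number"}}},"roll":{"type":"array","items":{"type":"number"}},"claw":{"type":"number"},"force":{"type":"number"}},"required":["dp","roll"]}

```bash
mkdir -p pics; ls; python3 - <<'E'
from bench import r
import cv2,numpy as np
s=r.read_state();print(s['time_s'],s['tool_pos'],s['tcp_rot'],s['opening'])
for n in ['scene','side']:
    c=r.capture(n);cv2.imwrite(f'pics/{n}0.png',c['img'][:,:,::-1])
    R=cv2.Rodrigues(np.array(c['rvec']))[0];print(n,c['fx'],c['k1'],-R.T@np.array(c['tvec']),R[2])
E
```

```text
pics
0.0 [ 0.21408934 -0.45146433  0.23082123] [-3.14046333e+00 -3.37365735e-05  4.42786433e-01] 1.0032607538546683
scene 463.67242117670304 0.03161510678955177 [ 1.07734787 -0.24811847  0.9028687 ] [-0.53752453  0.44638968 -0.71540453]
side 505.5212769897608 -0.029418862718762845 [-0.14734284  0.85119535  1.00841859] [ 0.54391439 -0.52099115 -0.65781863]
```

View pics/scene0.png

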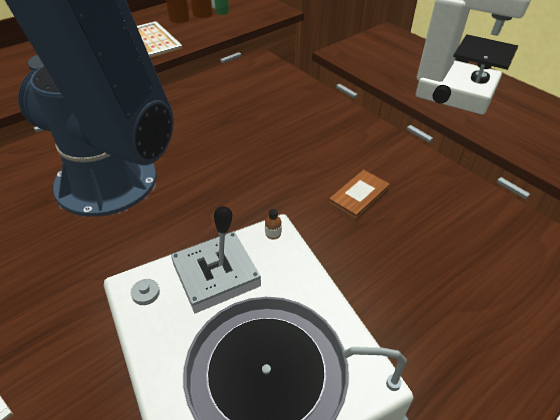

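View pics/side0.png

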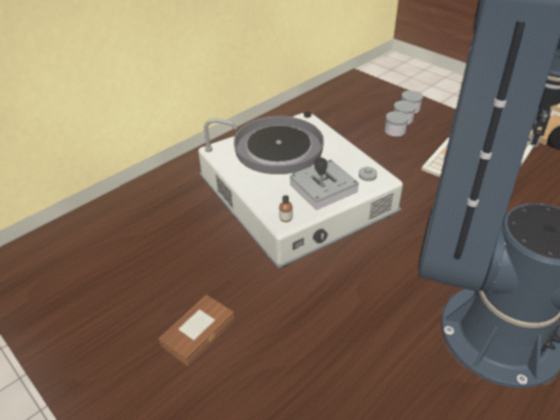

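The scene view shows the gate plate around (215,268), the knob at (223,217) and the bottle at (273,225). In the side view the plate is at (323,183) and the knob at (321,165). I'll enlarge both.

```bash
python3 - <<'E'
import cv2,numpy as np
a=cv2.imread('pics/scene0.png')[195:320,160:290]; b=cv2.imread('pics/side0.png')[140:220,270:350]
a=cv2.resize(a,(416,400),interpolation=2)
b=cv2.resize(b,(400,400),interpolation=2)
a=cv2.resize(cv2.imread('pics/scene0.png')[200:320,165:285],(480,480),interpolation=cv2.INTER_CUBIC)
b=cv2.resize(cv2.imread('pics/side0.png')[145:215,280:360],(320,280),interpolation=cv2.INTER_CUBIC)
o=np.zeros((480,800,3),np.uint8);o[:,:480]=a;o[:280,480:]=b;cv2.imwrite('pics/crop1.png',o)
E
```

```text
(no output)
```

View pics/crop1.png

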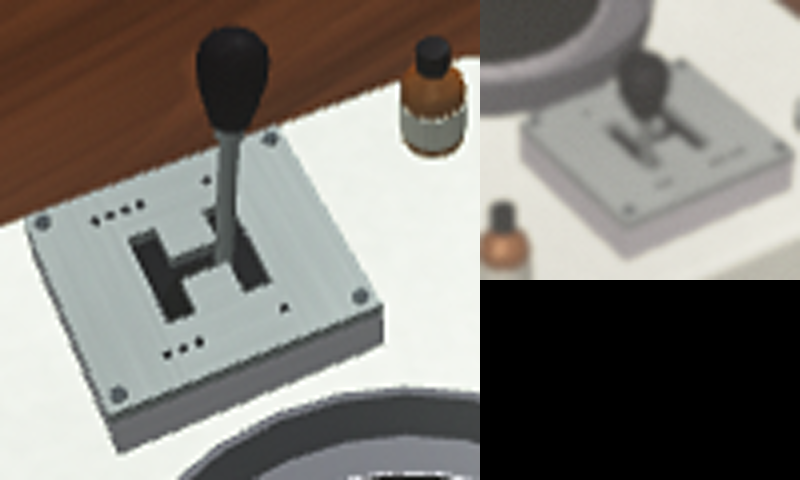

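Plate corners in the scene crop: rear-right (26,225), rear-left (283,128), front-left (383,308), front-right (110,415). The knob girth is at (232,72). In the side crop the corners sit at (41,125), (148,225), (313,155) and (205,58), with the knob at (163,82). The stick is left and slightly rear, close to neutral.

```bash
cat > h.py <<'E'
import cv2,numpy as np,json
from scipy.optimize import least_squares
def cal(c): return {k:(np.array(c[k]).tolist()) for k in c if k!='img'}
def proj(c,P):
    R=cv2.Rodrigues(np.array(c['rvec']))[0];q=np.atleast_2d(P)@R.T+np.array(c['tvec']).ravel()
    s=q[:,:2]/q[:,2:];s=s*(1+c['k1']*(s**2).sum(1,keepdims=True))
    return s*[c['fx'],c['fy']]+[c['cx'],c['cy']]
def g2w(p,P):
    P=np.atleast_2d(P);c,s=np.cos(p[2]),np.sin(p[2])
    return P@np.array([[c,-s,0],[s,c,0],[0,0,1]]).T+[p[0],p[1],0]
def stick(a,f,L=.199):  # a: across (+ -> -y), f forward
    d=np.array([np.tan(f),-np.tan(a),1]);d/=np.linalg.norm(d);return np.array([0,0,.061])+L*d
E
python3 - <<'E'
from h import *
from bench import r
cs={n:cal(r.capture(n)) for n in['scene','side']};json.dump(cs,open('cal.json','w'))
C=np.array([[-.065,-.07,.165],[-.065,.07,.165],[.065,.07,.165],[.065,-.07,.165]])
A=np.array([[26,225],[283,128],[383,308],[110,415],[232,72]])/4-.375+[165,200]
B=np.array([[313,155],[148,225],[41,125],[205,58],[163,82]])/4-.375+[280,145]
def f(p):
    P=g2w(p,np.vstack([C,stick(p[3],p[4])]))
    return np.r_[(proj(cs['scene'],P)-A).ravel(),(proj(cs['side'],P)-B).ravel()]
s=least_squares(f,[.5,-.2,0,-.2,-.1],loss='soft_l1')
print(s.x.round(4));print(f(s.x).reshape(2,5,2).round(1))
np.save('p.npy',s.x);print(g2w(s.x,stick(s.x[3],s.x[4])),g2w(s.x,stick(.2,.225)))
E
```

```text
[ 0.5634  0.0126 -0.226  -0.203  -0.1944]
[[[-0.6 -1.8]
  [-0.6 -0.4]
  [ 0.1 -0.4]
  [-0.6  0.3]
  [ 0.  -1.7]]

 [[ 0.3 -0.9]
  [-1.3 -0.5]
  [-1.2 -1. ]
  [-0.8 -0.2]
  [-0.2 -1.1]]]
[[0.53548924 0.05944807 0.25238832]] [[ 0.59719256 -0.03473845  0.25130429]]
```

```bash
cat >> h.py <<'E'
def where(p,s):
    c,sn=np.cos(p[2]),np.sin(p[2]);d=np.array(s['tool_pos'])-[p[0],p[1],0]
    return np.array([c*d[0]+sn*d[1],-sn*d[0]+c*d[1],d[2]])
def to(p,s,G):  # dp units to grinder-frame TCP target, and roll units
    from scipy.spatial.transform import Rotation as Ro
    R=Ro.from_euler('xyz',s['tcp_rot']).as_matrix()
    return (R.T@(g2w(p,G)[0]-s['tool_pos'])/.025).round(3),round(np.degrees(s['tcp_rot'][2]-p[2])/6,3)
E
python3 - <<'E'
from h import *
from bench import r
p=np.load('p.npy');s=r.read_state();k=stick(p[3],p[4]);print('knob',k,'tcp',where(p,s))
print(to(p,s,[-.10,k[1],.255]))
E
```

```text
knob [-0.03768143  0.03939062  0.25238832] tcp [-0.23636246 -0.53064412  0.23101065]
(array([ 18.417, -14.508,  -0.949]), np.float64(6.386))
```

Call:
send_rows:
  dp:
    - [0.5,-0.4,-1]
    - [2.3,-1.8,-1]
    - [4.3,-3.4,-1]
    - [6.4,-5,-1]
    - [8.4,-6.6,-1]
    - [10.4,-8.2,-1]
    - [12.4,-9.8,-1]
    - [14.4,-11.4,-1]
    - [16.4,-13,-1]
    - [18,-14.2,-1]
  roll: [0.5,1.2,2,2.8,3.6,4.4,5.2,6,6.39,6.39]
  claw: 1
  force: 20

```text
time_s: 1.45
tool_pos: [0.4388, -0.0546, 0.2562]
tcp_rot: [-3.094, 0.002, -0.157]
contact_force: [0.4, 0.2, -0.3]
opening: 0.001
grip_force: 0.0
```

```bash
python3 - <<'E'
from h import *
from bench import r
p=np.load('p.npy');s=r.read_state();print(s['time_s'],where(p,s),s['opening'],s['contact_force'],np.abs(s['joint_vel']).max())
print(to(p,s,[-.09,.039,.236]))
c=r.capture('wrist');cs=json.load(open('cal.json'));o=np.zeros((420,800,3),np.uint8);o[:,:560]=c['img'][:,:,::-1]
b=r.capture('scene')['img'][195:315,165:285,::-1];o[:240,560:]=cv2.resize(b,(240,240),interpolation=2);cv2.imwrite('pics/w1.png',o)
json.dump(cal(c),open('wc.json','w'))
E
```

```text
1.45 [-0.10633346 -0.0934495   0.25619288] 0.001196418014625263 [ 0.40401838  0.23844581 -0.30735823] 0.2089028323991622
(array([ 1.016, -5.197,  1.053]), np.float64(0.654))
```

View pics/w1.png

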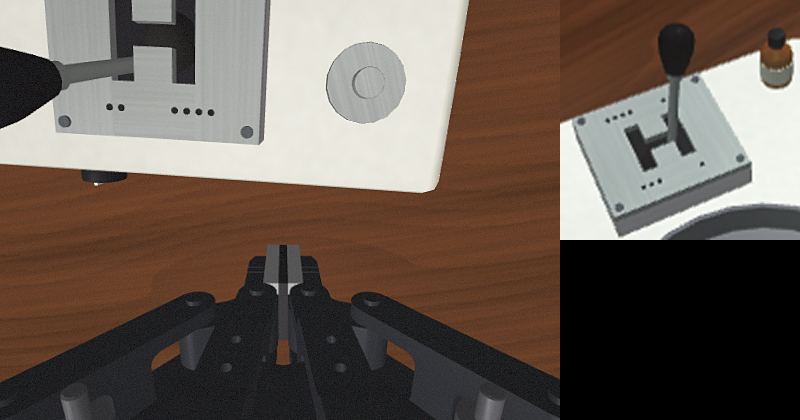

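The shut fingers are at (283,265), and the knob is out at the left edge (20,85) because the arm still lags its command. I'll send rows that hold the pose to see where it settles.

Call:
send_rows:
  dp:
    - [0,0,0]
    - [0,0,0]
    - [0,0,0]
    - [0,0,0]
  roll: [0,0,0,0]

```text
time_s: 2.05
tool_pos: [0.4381, -0.0546, 0.2565]
tcp_rot: [-3.095, 0.001, -0.157]
contact_force: [-0.3, 0.4, 0.3]
opening: 0.003
grip_force: 0.0
```

```bash
python3 - <<'E'
from h import *
from bench import r
p=np.load('p.npy');s=r.read_state();print(s['time_s'],where(p,s),s['tcp_rot'],np.abs(s['joint_vel']).max())
print(to(p,s,[-.09,.039,.246]))
E
```

```text
2.05 [-0.10702441 -0.09356631  0.25645446] [-3.09454075e+00  1.37018759e-03 -1.56628655e-01] 0.00279328645891917
(array([ 1.047, -5.217,  0.663]), np.float64(0.662))
```

Call:
send_rows:
  dp:
    - [0.2,-1,0.1]
    - [0.4,-2.2,0.3]
    - [0.6,-3.4,0.4]
    - [0.9,-4.6,0.6]
    - [1.05,-5.2,0.66]
    - [1.05,-5.2,0.66]
    - [1.05,-5.2,0.66]
  roll: [0.1,0.2,0.4,0.6,0.66,0.66,0.66]

```text
time_s: 2.92
tool_pos: [0.4687, -0.0358, 0.2462]
tcp_rot: [-3.042, 0.007, -0.142]
contact_force: [-0.1, -1.0, 0.1]
opening: -0.0
grip_force: 0.0
```

```bash
python3 - <<'E'
from h import *
from bench import r
p=np.load('p.npy');s=r.read_state();print(s['time_s'],where(p,s),s['tcp_rot'],s['contact_force'])
print(to(p,s,[-.068,.039,.246]))
c=r.capture('wrist');cv2.imwrite('pics/w2.png',c['img'][:,:,::-1]);c=cal(c);json.dump(c,open('wc.json','w'))
for f in[-.225,-.194,-.15]:
  for L in (.199,.165):print(f,proj(c,g2w(p,stick(-.203,f,L))))
E
```

```text
2.925 [-0.08144045 -0.0684204   0.2462078 ] [-3.04187166  0.00697238 -0.14217599] [-0.09631195 -0.97432394  0.06462759]
(array([ 0.895, -4.215,  0.424]), np.float64(0.8))
-0.225 [[ 38.03136528 157.63432498]]
-0.225 [[ 95.94743124 134.35876419]]
-0.194 [[ 33.95845454 144.19258305]]
-0.194 [[ 93.82097035 124.6766719 ]]
-0.15 [[ 28.68734215 124.12637255]]
-0.15 [[ 91.14200348 110.42853135]]
```

View pics/w2.png

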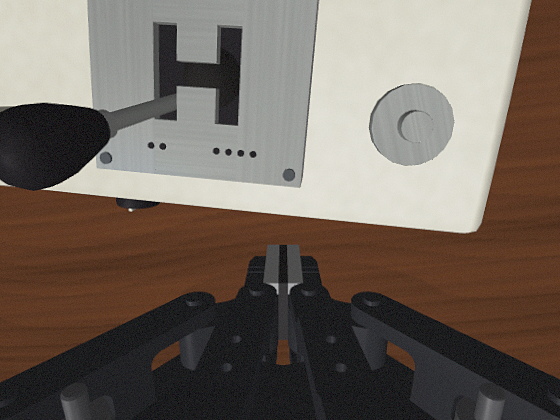

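The knob is at (45,145), where the model predicts it, so the pose estimate holds. But the arm stopped short and tilted, so I'll check the joints.

q5 sits at its 3.14 limit (yaw = q0 − q5 + π), so this yaw can't be reached. I'll turn the hand half a turn and push with its other side.

Call:
send_rows:
  dp:
    - [0,0,0]
    - [0,0,0]
    - [0,0,0]
    - [0,0,0]
    - [0,0,0]
    - [0,0,0]
    - [0,0,0]
    - [0,0,0]
    - [0,0,0]
    - [0,0,0]
  roll: [-1.7,-3.4,-5.1,-6.8,-8.5,-10.2,-11.9,-13.6,-15.3,-17]

```text
time_s: 4.22
tool_pos: [0.4686, -0.0356, 0.2463]
tcp_rot: [3.127, -0.099, 1.645]
contact_force: [-0.1, -0.5, -0.1]
opening: -0.002
grip_force: 0.0
```

Call:
send_rows:
  dp:
    - [0,0,0]
    - [0,0,0]
    - [0,0,0]
    - [0,0,0]
    - [0,0,0]
    - [0,0,0]
    - [0,0,0]
    - [0,0,0]
    - [0,0,0]
  roll: [-1.7,-3.4,-5.1,-6.8,-8.5,-10.2,-12.2,-12.2,-12.2]

```text
time_s: 5.35
tool_pos: [0.4686, -0.0356, 0.2462]
tcp_rot: [3.043, -0.016, 2.913]
contact_force: [1.0, -0.2, -0.2]
opening: 0.004
grip_force: 0.0
```

```bash
python3 - <<'E'
from h import *
from bench import r
p=np.load('p.npy');s=r.read_state();print(s['time_s'],where(p,s),s['tcp_rot'],s['contact_force'],s['qpos'].round(2))
print(to(p,s,[-.085,.039,.246]),'yaw err units',(s['tcp_rot'][2]-(p[2]+np.pi))/np.radians(6))
c=cal(r.capture('wrist'));R=cv2.Rodrigues(np.array(c['rvec']))[0];print('cam G',where(p,{'tool_pos':-R.T@np.array(c['tvec']).ravel()}))
E
```

```text
5.35 [-0.08152709 -0.06825653  0.24623378] [ 3.04282027 -0.01560708  2.91271862] [ 0.97516349 -0.1530405  -0.15246389] [-0.14  0.15 -0.07  1.35  0.1   0.09]
(array([0.151, 4.268, 0.435]), np.float64(29.972)) yaw err units -0.02772088302075794
cam G [-0.14667541 -0.08364859  0.39014769]
```

Call:
send_rows:
  dp:
    - [0,0.8,0.1]
    - [0.1,2,0.2]
    - [0.1,3.2,0.3]
    - [0.15,4.2,0.43]
    - [0.15,4.27,0.43]
    - [0.15,4.27,0.43]
  roll: [0,0,0,0,0,0]

```text
time_s: 6.15
tool_pos: [0.4889, 0.0695, 0.2461]
tcp_rot: [3.043, -0.016, 2.915]
contact_force: [-0.9, 0.1, -0.1]
opening: -0.004
grip_force: 0.0
```

```bash
cat > look.py <<'E'
from h import *
from bench import r
import sys
p=np.load('p.npy');s=r.read_state();print(s['time_s'],where(p,s).round(4),s['tcp_rot'].round(3),s['contact_force'].round(1))
c=r.capture('wrist');o=np.zeros((600,800,3),np.uint8);o[:420,:560]=c['img'][:,:,::-1]
o[:240,560:]=cv2.resize(r.capture('scene')['img'][195:315,165:285,::-1],(240,240),interpolation=2)
o[240:450,560:]=cv2.resize(r.capture('side')['img'][145:215,280:360,::-1],(240,210),interpolation=2)
cv2.imwrite(sys.argv[1],o);json.dump(cal(c),open('wc.json','w'))
E
python3 look.py pics/l1.png
```

```text
6.15 [-0.0853  0.0388  0.2461] [ 3.043 -0.016  2.915] [-0.9  0.1 -0.1]
```

View pics/l1.png

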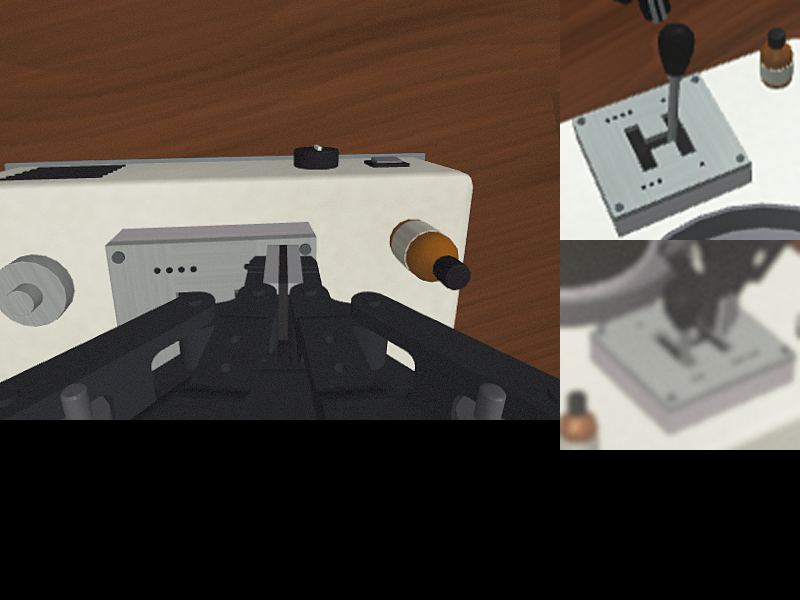

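The wrist view now faces backward and can't see the knob. The scene crop shows the knob at (676,45) with the fingertips just behind it. I'll push forward slowly and stop short of neutral.

Call:
send_rows:
  dp:
    - [-0.2,0,0]
    - [-0.4,0,0]
    - [-0.55,0,0]
    - [-0.7,0,0]
    - [-0.8,0,0]
    - [-0.9,0,0]
    - [-1.0,0,0]
    - [-1.1,0,0]
    - [-1.2,0,0]
    - [-1.2,0,0]
  roll: [0,0,0,0,0,0,0,0,0,0]

```text
time_s: 7.55
tool_pos: [0.5184, 0.063, 0.2456]
tcp_rot: [3.043, -0.015, 2.916]
contact_force: [-2.3, 0.6, 1.8]
opening: -0.001
grip_force: 1.4
```

```bash
cat > st.py <<'E'
# difference-based: dark knob centroid in the scene picture
from h import *
from bench import r
p=np.load('p.npy');s=r.read_state();print(s['time_s'],where(p,s).round(4),s['contact_force'].round(1))
c=r.capture('scene');np.save('last.npy',c['img'])
E
python3 st.py; python3 - <<'E'
import cv2,numpy as np
from h import *
a=cv2.imread('pics/scene0.png')[:,:,::-1];b=np.load('last.npy')
o=np.hstack([cv2.resize(x[190:310,175:275],(400,480),interpolation=cv2.INTER_CUBIC) for x in (a,b)])
cv2.imwrite('pics/l2.png',o[:,:,::-1])
E
```

```text
7.55 [-0.0552  0.0391  0.2456] [-2.3  0.6  1.8]
```

View pics/l2.png

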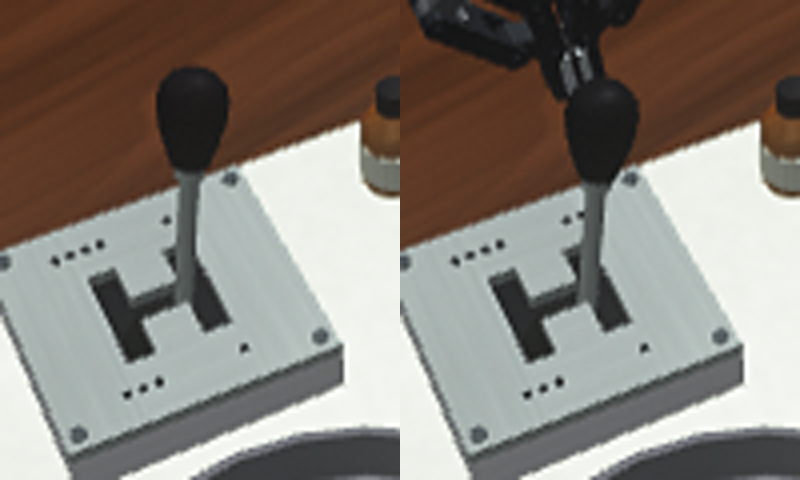

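Left panel shows the knob before at (192,117) and the right panel now at (201,130): it moved, still in the left slot. I'll convert that to a joint angle.

```bash
cat > ang.py <<'E'
from h import *
import sys
# angle from pixel shift (scene px) of knob since start; free a,f
p=np.load('p.npy');c=json.load(open('cal.json'))['scene'];b=proj(c,g2w(p,stick(p[3],p[4])))
sh=np.array([float(sys.argv[1]),float(sys.argv[2])])
q=least_squares(lambda x:(proj(c,g2w(p,stick(*x)))-b).ravel()-sh,[p[3],p[4]]).x
print('a,f',q.round(3),'knob',stick(*q).round(4))
for f in(-.05,0,.05):print(f,(proj(c,g2w(p,stick(-.2,f)))-b).round(2))
E
python3 ang.py 2.25 3.25
python3 - <<'E'
import cv2,numpy as np
a=cv2.cvtColor(cv2.imread('pics/scene0.png'),7)if 0 else cv2.imread('pics/scene0.png').max(2).astype(int)
b=np.load('last.npy').max(2).astype(int)
for im in(a,b):
    m=(im<48).astype(np.uint8); # per-row extents of the dark blob near the knob
    for y in range(205,238,3):
        x=np.where(m[y,205:245])[0]+205
        print(y,(x.min(),x.max(),len(x)) if len(x) else None,end=' ')
    print()
E
```

```text
a,f [-0.202 -0.134] knob [-0.0261  0.0396  0.2543]
-0.05 [[5.36 8.42]]
0 [[ 7.34 11.78]]
0.05 [[ 9.31 15.38]]
205 None 208 (np.int64(218), np.int64(228), 11) 211 (np.int64(215), np.int64(231), 17) 214 (np.int64(214), np.int64(231), 18) 217 (np.int64(214), np.int64(231), 18) 220 (np.int64(215), np.int64(231), 17) 223 (np.int64(215), np.int64(230), 16) 226 (np.int64(216), np.int64(229), 14) 229 (np.int64(217), np.int64(227), 11) 232 (np.int64(220), np.int64(225), 6) 235 None 
205 (np.int64(205), np.int64(225), 13) 208 (np.int64(211), np.int64(225), 9) 211 (np.int64(212), np.int64(230), 16) 214 (np.int64(214), np.int64(232), 19) 217 (np.int64(216), np.int64(233), 18) 220 (np.int64(216), np.int64(234), 19) 223 (np.int64(217), np.int64(233), 17) 226 (np.int64(217), np.int64(232), 16) 229 (np.int64(218), np.int64(231), 14) 232 (np.int64(219), np.int64(229), 11) 235 (np.int64(222), np.int64(227), 6)
```

Estimated f is −0.134, and the contact offset of 29 mm agrees with the expected sizes. About 26 mm remain to neutral.

Call:
send_rows:
  dp:
    - [-0.12,0,0]
    - [-0.24,0,0]
    - [-0.36,0,0]
    - [-0.48,0,0]
    - [-0.6,0,0]
    - [-0.7,0,0]
    - [-0.8,0,0]
    - [-0.9,0,0]
    - [-1.0,0,0]
    - [-1.0,0,0]
  roll: [0,0,0,0,0,0,0,0,0,0]

```text
time_s: 8.85
tool_pos: [0.5428, 0.0575, 0.2452]
tcp_rot: [3.043, -0.015, 2.916]
contact_force: [-2.1, 0.9, 1.5]
opening: 0.0
grip_force: 1.2
```

```bash
python3 st.py; python3 - <<'E'
import cv2,numpy as np
from h import *
a=cv2.imread('pics/scene0.png')[:,:,::-1];b=np.load('last.npy')
o=np.hstack([cv2.resize(x[190:310,175:275],(400,480),interpolation=cv2.INTER_CUBIC) for x in (a,b)])
cv2.imwrite('pics/l3.png',o[:,:,::-1])
m=b.max(2)<48
for y in range(217,254,3):
    x=np.where(m[y,205:250])[0]+205;print(y,(x.min(),x.max(),len(x)) if len(x) else None,end=' ')
E
```

```text
8.85 [-0.0302  0.0391  0.2452] [-2.1  0.9  1.5]
217 (np.int64(216), np.int64(231), 9) 220 (np.int64(217), np.int64(237), 18) 223 (np.int64(219), np.int64(239), 19) 226 (np.int64(221), np.int64(239), 19) 229 (np.int64(221), np.int64(239), 19) 232 (np.int64(222), np.int64(238), 17) 235 (np.int64(223), np.int64(236), 14) 238 (np.int64(223), np.int64(234), 12) 241 (np.int64(225), np.int64(232), 8) 244 None 247 None 250 None 253 (np.int64(221), np.int64(222), 2)
```

View pics/l3.png

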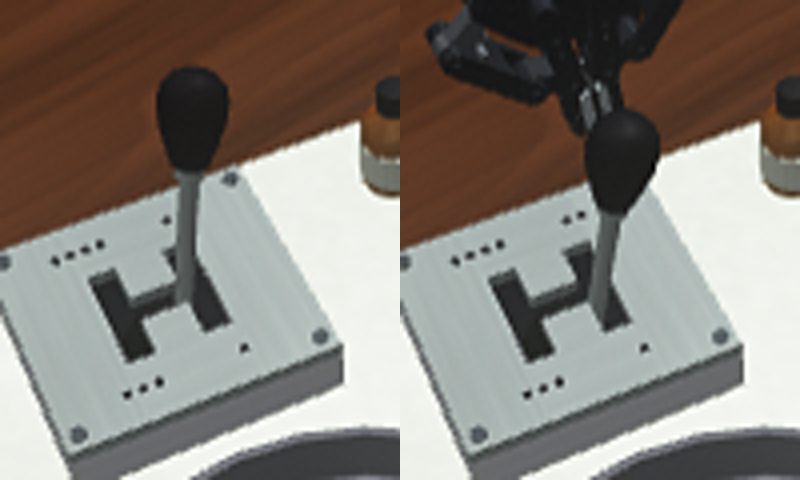

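The knob is now at (622,161), a shift of (7.5, 11) px, which gives f ≈ −0.01, so it's in neutral. Next I retreat and swing round to the left side.

Call:
send_rows:
  dp:
    - [0.4,0,0]
    - [1.0,0,0]
    - [1.4,0.2,0]
    - [1.4,1,0]
    - [1.4,1.8,0]
    - [1.4,2.4,0]
    - [1.4,2.4,0]
    - [1.4,2.4,0]
    - [1.4,2.4,0]
    - [1.4,2.4,0]
  roll: [0,0,0,1.6,3.2,4.8,6.4,8,9.6,11.2]

```text
time_s: 10.15
tool_pos: [0.5216, 0.1239, 0.2518]
tcp_rot: [3.118, -0.097, 1.739]
contact_force: [-0.6, 0.1, -0.0]
opening: -0.002
grip_force: 0.0
```

Call:
send_rows:
  dp:
    - [0,0,0]
    - [0,0,0]
    - [0,0,0]
    - [0,0,0]
    - [0,0,0]
  roll: [1.6,3.2,3.8,3.8,3.8]

```text
time_s: 10.78
tool_pos: [0.5218, 0.1237, 0.2518]
tcp_rot: [-3.126, -0.099, 1.346]
contact_force: [0.4, -0.1, 0.0]
opening: 0.0
grip_force: 0.0
```

```bash
cat > mv.py <<'E'
from h import *
from bench import r
import sys
p=np.load('p.npy');s=r.read_state();G=[float(v) for v in sys.argv[1:4]]
print(s['time_s'],where(p,s).round(4),s['tcp_rot'].round(3),s['contact_force'].round(1),s['qpos'].round(2))
print(to(p,s,G)[0],'roll to 90:',(s['tcp_rot'][2]-p[2]-np.pi/2)/np.radians(6),'to 180:',(s['tcp_rot'][2]-p[2]-np.pi)/np.radians(6))
E
python3 mv.py 0 .085 .246
```

```text
10.775 [-0.0654  0.0989  0.2518] [-3.126 -0.099  1.346] [ 0.4 -0.1  0. ] [0.18 0.26 0.08 1.36 0.1  1.97]
[-0.578  2.619  0.134] roll to 90: 0.009800734059808747 to 180: -14.99019926594019
```

Call:
send_rows:
  dp:
    - [0,0.6,0]
    - [0,1.5,0.1]
    - [-0.3,2.3,0.13]
    - [-0.5,2.6,0.13]
    - [-0.58,2.6,0.13]
    - [-0.58,2.6,0.13]
  roll: [0,0,0,0,0,0]

```text
time_s: 11.52
tool_pos: [0.5815, 0.0954, 0.2463]
tcp_rot: [-3.126, -0.099, 1.344]
contact_force: [-0.7, 0.5, -0.3]
opening: 0.001
grip_force: 0.0
```

```bash
python3 mv.py 0 .055 .244; python3 st.py; python3 - <<'E'
import numpy as np
b=np.load('last.npy');m=b.max(2)<48
for y in range(217,244,3):
    x=np.where(m[y,205:245])[0]+205;print(y,(x.min(),x.max(),len(x)) if len(x) else None,end=' ')
E
```

```text
11.525 [-0.0009  0.0847  0.2463] [-3.126 -0.099  1.344] [-0.7  0.5 -0.3] [0.11 0.38 0.23 1.4  0.1  1.91]
[-1.193  0.034 -0.026] roll to 90: -0.0050692435028540485 to 180: -15.005069243502852
11.525 [-0.0009  0.0847  0.2463] [-0.7  0.5 -0.3]
217 None 220 (np.int64(224), np.int64(236), 13) 223 (np.int64(222), np.int64(239), 17) 226 (np.int64(221), np.int64(239), 19) 229 (np.int64(221), np.int64(239), 19) 232 (np.int64(222), np.int64(238), 17) 235 (np.int64(223), np.int64(236), 14) 238 (np.int64(223), np.int64(234), 12) 241 (np.int64(225), np.int64(231), 7)
```

Call:
send_rows:
  dp:
    - [-0.25,0,-0.02]
    - [-0.45,0,-0.04]
    - [-0.6,0,-0.06]
    - [-0.7,0,-0.07]
    - [-0.8,0,-0.08]
    - [-0.9,0,-0.09]
    - [-1.0,0,-0.1]
  roll: [0,0,0,0,0,0,0]

```text
time_s: 12.45
tool_pos: [0.5764, 0.0707, 0.2461]
tcp_rot: [-3.126, -0.099, 1.344]
contact_force: [1.1, 3.2, 3.9]
opening: 0.002
grip_force: 1.9
```

```bash
cat > kn.py <<'E'
import numpy as np
b=np.load('last.npy');m=b.max(2)<48
for y in range(211,256,3):
    x=np.where(m[y,185:245])[0]+185;print(y,(int(x.min()),int(x.max()),len(x)) if len(x) else None,end=' ')
E
python3 mv.py 0 .03 .246; python3 st.py;python3 kn.py
```

```text
12.45 [-0.0003  0.0595  0.2461] [-3.126 -0.099  1.344] [1.1 3.2 3.9] [0.07 0.37 0.21 1.4  0.1  1.87]
[-1.174  0.011 -0.114] roll to 90: -0.006474539560113283 to 180: -15.006474539560111
12.45 [-0.0003  0.0595  0.2461] [1.1 3.2 3.9]
211 (228, 239, 10) 214 (230, 235, 6) 217 (232, 238, 7) 220 (221, 244, 22) 223 (217, 244, 23) 226 (216, 244, 26) 229 (216, 241, 23) 232 (217, 233, 17) 235 (217, 232, 16) 238 (219, 230, 12) 241 (220, 228, 9) 244 None 247 None 250 None 253 (192, 192, 1)
```

The knob moved left in the image with no force build-up, so it's crossing. Continuing.

Call:
send_rows:
  dp:
    - [-0.13,0,-0.01]
    - [-0.26,0,-0.03]
    - [-0.4,0,-0.04]
    - [-0.55,0,-0.05]
    - [-0.7,0,-0.06]
    - [-0.85,0,-0.07]
    - [-1.0,0,-0.08]
    - [-1.15,0,-0.08]
    - [-1.3,0,-0.08]
    - [-1.45,0,-0.08]
  roll: [0,0,0,0,0,0,0,0,0,0]

```text
time_s: 13.75
tool_pos: [0.5682, 0.0352, 0.2444]
tcp_rot: [-3.126, -0.099, 1.344]
contact_force: [0.3, 2.6, 1.6]
opening: -0.001
grip_force: 1.4
```

```bash
python3 mv.py 0 -.009 .242; python3 st.py;python3 kn.py
```

```text
13.75 [-0.0003  0.0231  0.2444] [-3.126 -0.099  1.344] [0.3 2.6 1.6] [0.01 0.35 0.18 1.39 0.1  1.8 ]
[-1.285  0.014 -0.031] roll to 90: -0.007190407401139393 to 180: -15.007190407401138
13.75 [-0.0003  0.0231  0.2444] [0.3 2.6 1.6]
211 (205, 226, 18) 214 (207, 227, 16) 217 (208, 218, 10) 220 (210, 218, 9) 223 (213, 233, 8) 226 (201, 232, 24) 229 (198, 226, 27) 232 (197, 226, 29) 235 (197, 225, 25) 238 (198, 215, 18) 241 (200, 214, 15) 244 (202, 214, 13) 247 (205, 212, 8) 250 None 253 (221, 222, 2)
```

Call:
send_rows:
  dp:
    - [-0.13,0,0]
    - [-0.26,0,-0.01]
    - [-0.4,0,-0.01]
    - [-0.55,0,-0.02]
    - [-0.7,0,-0.02]
    - [-0.85,0,-0.03]
    - [-1.0,0,-0.03]
    - [-1.1,0,-0.03]
    - [-1.2,0,-0.03]
    - [-1.26,0,-0.03]
  roll: [0,0,0,0,0,0,0,0,0,0]

```text
time_s: 15.05
tool_pos: [0.5612, 0.0047, 0.2421]
tcp_rot: [-3.126, -0.099, 1.344]
contact_force: [0.6, 2.0, 1.3]
opening: 0.0
grip_force: 1.1
```

```bash
python3 mv.py 0 .03 .246; python3 st.py;python3 kn.py;python3 - <<'E'
import cv2,numpy as np
b=np.load('last.npy');cv2.imwrite('pics/l4.png',cv2.resize(b[190:310,155:275],(480,480),interpolation=cv2.INTER_CUBIC)[:,:,::-1])
E
for a in "-17 19" "-20 17" "-22 18"; do python3 ang.py $a|head -1;done
```

```text
15.05 [-0.0003 -0.0082  0.2421] [-3.126 -0.099  1.344] [0.6 2.  1.3] [-0.05  0.34  0.15  1.39  0.1   1.75]
[ 1.538  0.012 -0.005] roll to 90: -0.007428396932580749 to 180: -15.00742839693258
15.05 [-0.0003 -0.0082  0.2421] [0.6 2.  1.3]
211 (185, 209, 25) 214 (186, 209, 22) 217 (188, 210, 21) 220 (189, 210, 16) 223 (191, 209, 12) 226 (192, 201, 10) 229 (196, 214, 7) 232 (187, 215, 17) 235 (185, 212, 24) 238 (185, 210, 26) 241 (185, 211, 24) 244 (185, 205, 17) 247 (185, 200, 16) 250 (187, 200, 14) 253 (191, 222, 11) a,f [0.041 0.001] knob [ 1.000e-04 -8.200e-03  2.598e-01]
a,f [ 0.057 -0.036] knob [-0.0071 -0.0114  0.2595]
a,f [ 0.078 -0.034] knob [-0.0067 -0.0154  0.2593]
```

View pics/l4.png

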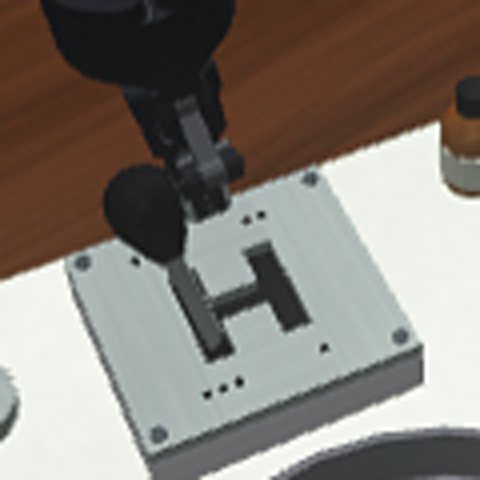

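The knob is at crop (144,213), leaning right, with the stem in line with the right slot. Computing the angle.

```bash
python3 ang.py -32 24|head -1; python3 ang.py -32 25|head -1
```

```text
a,f [ 0.183 -0.017] knob [-0.0032 -0.0361  0.2567]
a,f [ 0.186 -0.005] knob [-0.0011 -0.0369  0.2566]
```

Call:
send_rows:
  dp:
    - [-0.05,0,0]
    - [-0.1,0,0]
    - [0.3,0,0]
    - [0.9,0,0.1]
    - [1.4,-0.3,0.1]
    - [1.4,-1.2,0.1]
    - [1.4,-2.2,0.1]
    - [1.4,-3.2,0.1]
    - [1.4,-3.2,0.1]
    - [1.4,-3.2,0.1]
  roll: [0,0,0,0,0,0,-1,-2.6,-4.3,-6]

```text
time_s: 16.35
tool_pos: [0.4905, 0.0577, 0.2446]
tcp_rot: [3.095, -0.089, 1.982]
contact_force: [-0.4, -0.0, -0.3]
opening: -0.002
grip_force: 0.0
```

Call:
send_rows:
  dp:
    - [0,0,0]
    - [0,0,0]
    - [0,0,0]
    - [0,0,0]
    - [0,0,0]
    - [0,0,0]
    - [0,0,0]
    - [0,0,0]
  roll: [-1.6,-3.2,-4.8,-6.4,-8,-9,-9,-9]

```text
time_s: 17.35
tool_pos: [0.491, 0.0572, 0.2444]
tcp_rot: [3.043, -0.016, 2.914]
contact_force: [0.8, 0.6, 0.3]
opening: 0.003
grip_force: 0.0
```

```bash
python3 mv.py -.055 -.0394 .242; python3 st.py;python3 - <<'E'
import numpy as np
b=np.load('last.npy');m=b.max(2)<48
for y in range(229,265,3):
    x=np.where(m[y,170:212])[0]+170;print(y,(int(x.min()),int(x.max()),len(x)) if len(x) else None,end=' ')
E
```

```text
17.35 [-0.0806  0.0273  0.2444] [ 3.043 -0.016  2.914] [0.8 0.6 0.3] [ 0.05  0.19 -0.04  1.33  0.1   0.28]
[-1.028 -2.66  -0.185] roll to 90: 14.987961585796969 to 180: -0.012038414203029972
17.35 [-0.0806  0.0273  0.2444] [0.8 0.6 0.3]
229 None 232 (187, 192, 6) 235 (182, 196, 15) 238 (180, 197, 18) 241 (180, 199, 20) 244 (180, 199, 20) 247 (182, 199, 18) 250 (185, 199, 15) 253 (188, 199, 12) 256 None 259 None 262 None
```

Call:
send_rows:
  dp:
    - [0,-0.8,-0.05]
    - [0,-1.8,-0.12]
    - [-0.2,-2.66,-0.18]
    - [-0.6,-2.66,-0.18]
    - [-1.0,-2.66,-0.18]
    - [-1.4,-2.66,-0.18]
    - [-1.7,-2.66,-0.18]
    - [-1.85,-2.66,-0.18]
    - [-2.0,-2.66,-0.18]
    - [-2.15,-2.66,-0.18]
  roll: [0,0,0,0,0,0,0,0,0,0]

```text
time_s: 18.65
tool_pos: [0.5285, -0.02, 0.2415]
tcp_rot: [3.043, -0.016, 2.916]
contact_force: [-3.4, 1.2, 2.4]
opening: 0.001
grip_force: 1.4
```

```bash
python3 mv.py .0135 -.0394 .240
```

```text
18.65 [-0.0267 -0.0396  0.2415] [ 3.043 -0.016  2.916] [-3.4  1.2  2.4] [-0.1   0.27  0.06  1.37  0.1   0.13]
[-1.607  0.005  0.034] roll to 90: 15.008053130108566 to 180: 0.008053130108568193
```

Call:
send_rows:
  dp:
    - [-0.1,0,0]
    - [-0.2,0,0]
    - [-0.3,0,0]
  roll: [0,0,0]

```text
time_s: 19.02
tool_pos: [0.536, -0.0218, 0.2413]
tcp_rot: [3.043, -0.015, 2.916]
contact_force: [-1.2, 0.2, 2.1]
opening: -0.001
grip_force: 1.3
```

Low force and the stick is sliding. I'll carry on to just short of home.

Call:
send_rows:
  dp:
    - [-0.14,0,0.01]
    - [-0.28,0,0.01]
    - [-0.42,0,0.02]
    - [-0.56,0,0.02]
    - [-0.7,0,0.02]
    - [-0.84,0,0.03]
    - [-0.98,0,0.03]
    - [-1.1,0,0.03]
    - [-1.2,0,0.03]
    - [-1.28,0,0.03]
  roll: [0,0,0,0,0,0,0,0,0,0]

```text
time_s: 20.27
tool_pos: [0.5672, -0.0289, 0.2399]
tcp_rot: [3.043, -0.015, 2.916]
contact_force: [-2.4, 1.7, -2.7]
opening: 0.001
grip_force: 1.3
```

Call:
send_rows:
  dp:
    - [-0.05,0,0]
    - [-0.08,0,0]
  roll: [0,0]

```text
time_s: 20.52
tool_pos: [0.5686, -0.0292, 0.2398]
tcp_rot: [3.043, -0.017, 2.916]
contact_force: [-6.8, 3.4, -1.2]
opening: 0.0
grip_force: 3.8
```

```bash
python3 mv.py .0135 -.0394 .240; python3 st.py;python3 - <<'E'
import cv2,numpy as np
b=np.load('last.npy');cv2.imwrite('pics/l5.png',cv2.resize(b[190:310,155:275],(480,480),interpolation=cv2.INTER_CUBIC)[:,:,::-1])
E
```

```text
20.525 [ 0.0144 -0.0396  0.2398] [ 3.043 -0.017  2.916] [-6.8  3.4 -1.2] [-0.11  0.36  0.18  1.4   0.1   0.12]
[ 0.038  0.007 -0.007] roll to 90: 15.007901304035547 to 180: 0.007901304035548236
20.525 [ 0.0144 -0.0396  0.2398] [-6.8  3.4 -1.2]
```

View pics/l5.png

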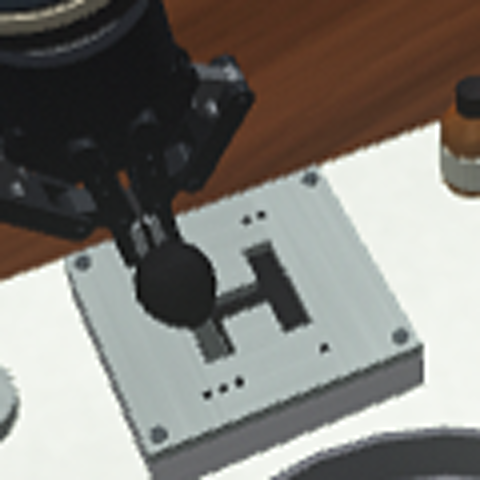

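The force jumped to about 7 N at TCP x = 14.4 mm, against a predicted end stop at 15 mm. The knob is at crop (176,284), tipped forward in the right slot. Checking the angle.

```bash
python3 ang.py -24 41.5|head -1
```

```text
a,f [0.186 0.198] knob [ 0.0385 -0.036   0.2529]
```

Call:
send_rows:
  dp:
    - [-0.02,0,0]
    - [-0.02,0,0]
  roll: [0,0]

```text
time_s: 20.82
tool_pos: [0.5688, -0.0292, 0.2397]
tcp_rot: [3.043, -0.017, 2.917]
contact_force: [-7.6, 3.2, -1.5]
opening: 0.002
grip_force: 4.1
```

Call:
send_rows:
  dp:
    - [-0.03,0,0]
    - [-0.05,0,0]
    - [-0.05,0,0]
  roll: [0,0,0]

```text
time_s: 21.2
tool_pos: [0.5694, -0.0293, 0.2396]
tcp_rot: [3.043, -0.018, 2.917]
contact_force: [-12.5, 3.7, -0.2]
opening: -0.001
grip_force: 6.5
```

The force climbs with no travel, so the stick is against the end stop. Backing straight off.

Call:
send_rows:
  dp:
    - [0.2,0,0]
    - [0.6,0,0]
    - [1.4,0,0]
    - [2.4,0,-0.3]
    - [3.4,0,-1]
    - [4.4,0,-1.5]
    - [4.8,0,-2]
    - [4.8,0,-2]
    - [4.8,0,-2]
  roll: [0,0,0,0,0,0,0,0,0]

```text
time_s: 22.32
tool_pos: [0.454, -0.0079, 0.2911]
tcp_rot: [3.043, -0.015, 2.916]
contact_force: [0.3, 0.3, 0.3]
opening: -0.001
grip_force: 0.0
```

```bash
python3 mv.py 0 0 .24; python3 st.py; python3 - <<'E'
from h import *
p=np.load('p.npy');c=json.load(open('cal.json'))['scene'];a=cv2.imread('pics/scene0.png');b=np.load('last.npy')[:,:,::-1]
m=(b.max(2)<48).astype(np.uint8)
for y in range(235,280,3):
    x=np.where(m[y,170:225])[0]+170;print(y,(int(x.min()),int(x.max()),len(x)) if len(x) else None,end=' ')
m0=a[205:235,205:245].max(2)<48
print('\nhome pred shift',[(proj(c,g2w(p,stick(A,F)))-proj(c,g2w(p,stick(p[3],p[4])))).round(1).tolist() for A,F in[(.2,.225),(.2,.2)]])
print('bottle/holder diff',[int((cv2.absdiff(a,b)[v[0]:v[1],v[2]:v[3]]>40).sum()) for v in[(205,240,262,288),(275,308,128,162),(165,220,325,395)]])
E
```

```text
22.325 [-0.102  -0.0445  0.2911] [ 3.043 -0.015  2.916] [0.3 0.3 0.3] [-0.09  0.11 -0.01  1.45  0.1   0.14]
[-4.113  1.575  2.146] roll to 90: 15.006908316044198 to 180: 0.006908316044199517
22.325 [-0.102  -0.0445  0.2911] [0.3 0.3 0.3]
235 None 238 None 241 None 244 None 247 None 250 None 253 (192, 222, 15) 256 (190, 223, 24) 259 (189, 224, 26) 262 (189, 223, 24) 265 (190, 224, 27) 268 (193, 224, 19) 271 (200, 209, 7) 274 None 277 (212, 212, 1) 
home pred shift [[[-24.3, 44.6]], [[-25.4, 42.4]]]
bottle/holder diff [0, 0, 0]
```

```bash
python3 -c "
from bench import r
print(r.close_job())"
```

```text
the job is handed in; nothing more can be done
None
```

The stick is in third: I pushed it up to neutral, across to the right, then forward to the end stop (peak force about 13 N). The hand is clear, the bystanders look unmoved, and the job was handed in at about 22 s.

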